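# Unlock and remove the bayonet lid of a drying canister

### The job

Open the drying canister: turn its lid anticlockwise until the three ears are clear of the clips, then lift the lid off. Lay it gently, right way up and flat, wholly on the cork-topped round stand, let go, and leave the other things on the table where they are.

Things in the scene. Friction and masses are not known exactly. Their poses are not given: they have to be found in the camera images.
- canister: Drying canister for finds, fixed to the table: a round grey drum 164 mm across with a steel rim 168 mm across; the lid lies on the rim. Origin: centre of the underside, z up; its x axis points at the middle of the gap into which the ear below the lid's post must come (point gap).
- seat (a point): Centre of the rim's flat seat, on which the lid's disc lies, 100 mm above the table. Three steel clips, 75 degrees long, stand on the rim: each an upstand at 76 to 84 mm radius with a lip reaching in to 65 mm radius over an ear of the lid, its top 14.5 mm above the seat.
- gap (a point): A point on the seat in the middle of one of the three open gaps (45 degrees each) between the clips, 72 mm from the canister's axis. Seen from above each clip is open at its anticlockwise end and closed by a wall at its clockwise end.
- lid: Loose aluminium bayonet lid, 0.2 to 0.5 kg: disc 120 mm across, 14 mm thick, three ears (29 mm wide, 8 thick, out to 72 mm radius), below it a centring collar 109 mm across, 6 mm deep. Origin: centre of the disc's underside; x towards the post, z up. At the start the ears are under the clips (2.5 mm play above) and the post is 35 to 69 degrees clockwise, from above, of the canister's x axis.
- post_top (a point): Top of the upright steel post on the lid, 14 mm thick, 48 mm from the lid's centre, 47 mm above its origin, in line with one ear. Pushed sideways, it slides the coated lid round easily, with a newton or two. The ears are clear of the clips when the lid's x is within 8 degrees of the canister's x; just beyond, the ears stop against the closed ends of the next clips.
- knob_mid (a point): Middle of the round black lifting knob at the lid's centre, 30 mm across, from 26 to 50 mm above the lid's origin, on a 14 mm stem. It swivels freely, so turning the knob does not turn the lid.
- stand: Low round wooden stand with a flat cork top 210 mm across, its top 28 mm above the table; fixed. Origin: centre of its underside, z up.
- loupe: Bystander, loose: black eye loupe, a 32 mm wide, 27 mm high cylinder. Origin: centre of its underside. To be left where it is.
- glue_white: Bystander, loose: white bottle with a screw cap, 42 mm wide, 75 mm high. Origin: centre of its underside. To be left where it is.
- case_small: Bystander, loose: small box, black below and clear above, 68 x 130 x 45 mm, 130 along its y. Origin: centre of its underside. To be left where it is.
- roll: Bystander, loose: roll of brown tape lying flat, 96 mm wide, 25 mm high. Origin: centre of its underside. To be left where it is.
- dish: Bystander, loose: small round off-white dish, 68 mm wide, 14 mm high. Origin: centre of its underside. To be left where it is.
- sherd_big: Bystander, loose: large pottery sherd, 100 x 100 x 23 mm. Origin: centre of its underside. To be left where it is.
- sherd_small: Bystander, loose: pottery sherd, 39 x 37 x 14 mm. Origin: centre of its underside. To be left where it is.
- brush: Bystander, loose: dusting brush with a wooden handle, 28 x 181 x 15 mm, long along its y. Origin: centre of its underside. To be left where it is.

How it is judged:
On the way, in this order (a step that is already met when the one before it is completed fails the run):
1. the lid, still lying on its seat, is turned until its ears are clear of the clips (angle between the x axis of lid and the x axis of canister, either way round below 0.22 rad and z of lid in the frame of canister below 0.106 m and horizontal distance between lid and canister below 0.006 m), for 0.1 s.
2. the lid is lowered onto the stand in the gripper's grasp, not dropped (held until within 15 mm of the cork) (contact force between the fingers and lid above 0.5 N and z of lid in the frame of stand below 0.049 m and horizontal distance between lid and stand below 0.045 m), for 0.05 s.
At the end, for the whole second after the job is handed in: The lid lies flat and right way up (within 0.06 rad) on the cork top of the stand, its centre within 34 mm of the stand's centre so that no part overhangs, released and at rest (horizontal distance between lid and stand below 0.034 m and z of lid in the frame of stand between 0.031 and 0.037 m and angle between lid's own z axis and vertical below 0.06 rad and linear speed of lid below 0.01 m/s and angular speed of lid below 0.1 rad/s); the robot touches nothing.
It fails at once if the lid is dropped or slammed on the stand (contact force over 80 N) (contact force between lid and stand above 80 N).
It fails at once if the lid is tipped over (more than 0.8 rad) (angle between lid's own z axis and vertical above 0.8 rad).
It fails at once if a bystander is moved by more than 30 mm (distance of any of loupe, glue_white, case_small, roll, dish, sherd_big, sherd_small, brush from where it was at the start of the episode above 0.03 m).
It also fails if it takes over 58 s, if anything falls off the work surface, if the arm or the gripper's body presses on something with over 40 N, if the wrist force passes 120 N, or if a joint passes its speed limit or range.

### The arm

A 6-joint arm with a two-finger parallel gripper is mounted at the origin on the work surface; the furniture and walls round the work are solid. World frame = base frame: x ahead of the robot, y to its left, z up, the work surface at z = 0. Lengths are in m, angles in rad, forces in N, time in s.
With the tool pointing down it reaches from about 0.35 to 0.8 m from the base axis. Payload 7.3 kg.
Tool frame: the origin (TCP) lies between the finger pads; the fingertips stand 17 mm ahead of it and the grasp point (between the pads) lies 2 mm behind it; z points along the fingers, x is the direction in which the jaws open and shut, and the axes are right-handed (so a half turn about z gives the same grasp; the last joint's range is limited). The gripper opens to 85 mm and grips with 20 to 120 N. Pads are 22 mm wide; open, the fingers measure 114 mm over their backs; the gripper's body (76 mm by 85 mm) begins 54 mm behind the grasp point. The pads swing forward as they close: fully open they stand 13 mm farther back than shut.
Start: joints at [-1.451, 0.342, 1.524, -0, 1.275, -0.146], TCP at [0.138, -0.507, 0.248] pointing down, gripper open.
Joint ranges: [-2.53, 2.53], [-0.77, 2.02], [0.04, 2.7], [-1, 4.14], [0.28, 2.66], [-3.11, 3.11]. Speed limits (rad/s): [2.57, 2.57, 3.14, 3.14, 3.14, 3.14].

### API

Orientations are given as a rotation vector (axis times angle).
In Python, from plant import ctrl gives the robot as it stands.
- The arm moves only by the shell command python3 -m inch 'ROWS'. ROWS is JSON, a list of rows, each an object with "rot": the turn, a rotation vector about the tool's x, y, z in rad, a list of three; "travel": the shift along the tool's x, y, z in cm, a list of three; "jaw": the finger opening in cm, from 0 to 8.54. In form: [{"rot": [rx, ry, rz], "travel": [dx, dy, dz], "jaw": jaw}, ...]. A call has 1 to 8 rows; each row is the pose to reach, as a shift and turn from the pose measured when the call began, along the tool's axes at that moment; what a row does not reach only later rows make up. A row lasts 1/12 s, in which the tool goes at most 41.7 mm and 7.16 degrees, less where a joint would pass 70% of its speed; a pose out of reach is approached as far as the arm can. A call with a gripper value outside its range is refused whole. The fingers move at their own pace and stop on an object; the grip force is fixed at half the most. Time passes only in rows, so rows that repeat a pose let the fingers close. It gives the time, the measured TCP pose, the force and the opening at its end, in the units of the state.
- ctrl.sense(): the state, without advancing time (a new reading comes with each control period).
- ctrl.capture(name): name is "scene" or "top" or "wrist"; returns (picture, depth): 400x640x3 uint8, red, green, blue; 400x640 float32, m along the optical axis (not along the pixel's ray), 0 where there is no reading.
- ctrl.calibration(name): a dict with "fx", "fy", "cx", "cy" (pixels), "k1" (the pictures are not rectified: a ray, as slopes to the right and down, at radius r is drawn at 1 + k1 r^2 times it, then the intrinsics apply), "rvec" (rotation vector, rad) and "tvec" (3), from world to camera coordinates, as OpenCV has them. Camera axes: x right, y down, z forward; pixel columns grow to the right and rows downward; lengths in m; the calibration is good to about 2 mm. A picture is of the moment at which its call begins: read the wrist's pose just before it. calibration takes no time and is no camera call; for the wrist camera it gives the pose at the moment of the call.
- ctrl.job_done(): hands the job in, once; it reports no verdict.
Trained networks look in the newest picture that a camera, given by its name, has taken for a name from the list of things; names that differ only in an ending like _2 or _b are one class to them, and where a whole thing is asked for, a point or a joint stands for the part that bears it (a point fixed in the world has none). Each returns a list of dicts, best first, with "score" (0 to 1); they miss things now and then, are a little off and sometimes report something else, mostly with a low value. They report only what shows in the picture. A call takes as long as a camera call.
- ctrl.regions_of(camera, query): "region" (400x640 bool, what is visible of it).
- ctrl.pinpoint(camera, query): "centre" ([x, y, z] in m, in world coordinates, good to about 4 mm: a listed point, or the origin of a listed thing).
The state is a dict: "time_s": time; "joint_positions": joint angles; "qvel": joint speeds; "effort": joint torques, N m; "eef_pos": TCP position; "tool_rot": TCP orientation; "wrist_force": force on the tool from outside, world axes, zero at the start; "moment": the same for the moment, N m; "width": finger opening in m.
Only numpy, scipy, OpenCV 4.12 (cv2) and the standard library are available. Lean on these libraries where they do the work, as an engineer would, in place of code of your own. Each camera call takes 0.05 s, during which the arm holds its last target.

## Working session

There is one attempt and no reset: what is moved stays moved. The work goes in short steps, Python scripts to look and compute and a shell command to move; the robot and the scene stay as the last step left them, time stands still between calls to the robot, and variables do not carry over. Pictures are saved under pics/ and viewed, and the job is handed in when it is done.

```bash
ls; mkdir -p pics; python3 - <<'E'
from plant import ctrl
import cv2,numpy as np
s=ctrl.sense();print(s)
for c in ("scene","top"):
    p,d=ctrl.capture(c);cv2.imwrite(f"pics/{c}0.png",p[:,:,::-1])
    for q in ("canister","seat","gap","lid","post_top","knob_mid","stand"):
        print(c,q,[(np.round(r["centre"],4).tolist(),round(r["score"],2)) for r in ctrl.pinpoint(c,q)[:3]])
print(ctrl.sense()["time_s"])
E
```

```text
pics
{'time_s': 0.0, 'joint_positions': array([-1.45103004e+00,  3.42755327e-01,  1.52500364e+00, -8.87684583e-07,
        1.27541113e+00, -1.46014049e-01]), 'qvel': array([-0.00169378, -0.0014963 , -0.00034638, -0.00065713, -0.00045118,
       -0.00056898]), 'effort': array([-2.64379776e-05, -4.33675432e+01, -2.46012622e+01, -9.27284873e-05,
        7.79303868e-03,  1.80514070e-05]), 'eef_pos': array([ 0.13786695, -0.50618948,  0.24761369]), 'tool_rot': array([-2.49529734e+00,  1.90682926e+00,  1.72928605e-03]), 'wrist_force': array([-0.18297448,  0.28830316,  0.77191724]), 'moment': array([-0.00148691,  0.01179872, -0.02803709]), 'width': 0.08549584559254575}
scene canister [([0.5845, 0.2179, 0.0015], 0.82)]
scene seat []
scene gap [([0.5157, 0.1994, 0.1012], 0.77)]
scene lid []
scene post_top []
scene knob_mid []
scene stand [([0.5743, -0.2011, 0.0006], 0.61)]
top canister [([0.5852, 0.2158, 0.0007], 0.61)]
top seat []
top gap [([0.5163, 0.1976, 0.1043], 0.63)]
top lid [([0.5857, 0.2176, 0.0965], 0.89), ([0.5193, 0.0075, -0.0028], 0.39)]
top post_top [([0.5508, 0.2506, 0.1493], 0.57), ([0.5847, 0.2147, 0.0971], 0.49)]
top knob_mid [([0.5869, 0.2186, 0.1377], 0.74)]
top stand [([0.5699, -0.1974, -0.0005], 0.63)]
0.8
```

View pics/scene0.png

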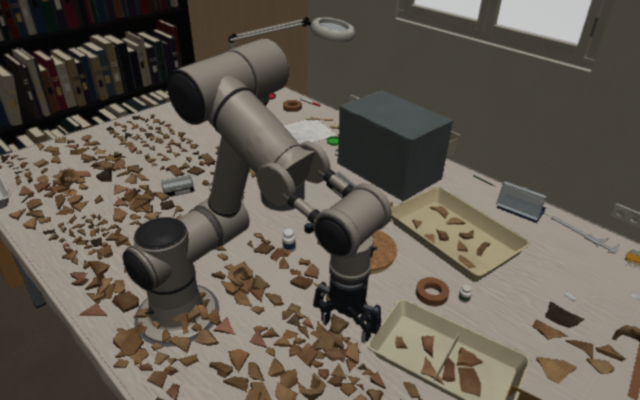

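View pics/top0.png

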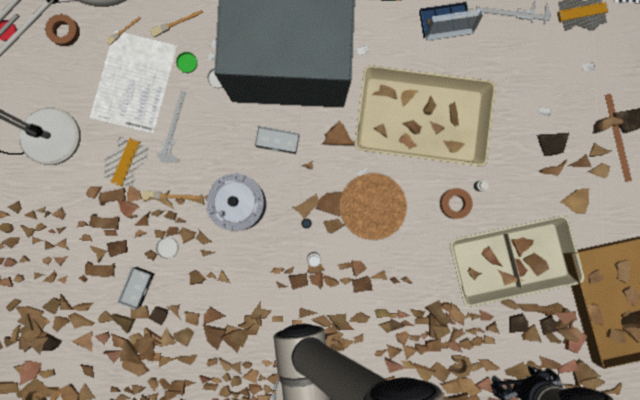

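```bash
python3 - <<'E'
import cv2
p=cv2.imread("pics/top0.png")
cv2.imwrite("pics/topc.png",cv2.resize(p[160:245,190:285],None,fx=7,fy=7,interpolation=cv2.INTER_CUBIC))
from plant import ctrl
import numpy as np
for q in ("loupe","glue_white","case_small","roll","dish","sherd_big","sherd_small","brush"):
    print(q,[(np.round(r["centre"],3).tolist(),round(r["score"],2)) for r in ctrl.pinpoint("top",q)[:3]])
E
```

```text
loupe [([0.518, 0.009, -0.001], 0.4)]
glue_white [([0.411, -0.013, -0.001], 0.53)]
case_small [([0.783, 0.1, 0.001], 0.96)]
roll [([0.581, -0.462, 0.0], 0.56)]
dish [([0.449, 0.445, -0.001], 0.95), ([0.589, 0.217, 0.135], 0.26)]
sherd_big [([0.787, -0.091, -0.004], 0.81), ([0.709, 0.003, 0.001], 0.38)]
sherd_small [([0.714, -0.0, 0.001], 0.44)]
brush [([0.607, 0.432, 0.001], 0.85)]
```

View pics/topc.png

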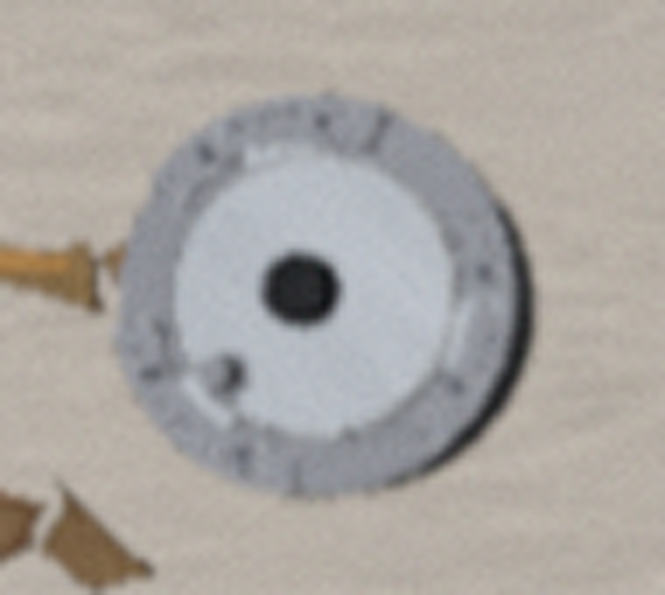

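```bash
cat > h.py <<'E'
from plant import ctrl
import cv2,numpy as np
from scipy.spatial.transform import Rotation as R
def st():
    s=ctrl.sense();M=R.from_rotvec(s["tool_rot"]).as_matrix()
    print("t",round(s["time_s"],2),"p",np.round(s["eef_pos"],4),"xax deg",round(np.degrees(np.arctan2(M[1,0],M[0,0])),1),"z",np.round(M[:,2],3),"q",np.round(s["joint_positions"],2),"F",np.round(s["wrist_force"],1),"w",round(s["width"],4))
    return s,M
def go(target,xdeg=None):
    s,M=st()
    d=M.T@(np.array(target)-s["eef_pos"])*100
    # desired: tool down, x axis at xdeg
    if xdeg is not None:
        a=np.radians(xdeg);X=np.array([np.cos(a),np.sin(a),0]);Z=np.array([0,0,-1.]);D=np.stack([X,np.cross(Z,X),Z],1)
        print("rot",np.round(R.from_matrix(M.T@D).as_rotvec(),3))
    print("travel cm",np.round(d,2))
E
python3 - <<'E'
from h import *
for x in (46,226):go([0.5,0.217,0.27],x)
E
```

```text
t 1.2 p [ 0.1379 -0.5066  0.2483] xax deg -74.8 z [-0. -0. -1.] q [-1.45  0.34  1.52 -0.    1.28 -0.15] F [ 0.1 -0.3  0.4] w 0.0856
rot [ 0.    -0.    -2.108]
travel cm [-60.31 -53.94  -2.18]
t 1.2 p [ 0.1379 -0.5066  0.2483] xax deg -74.8 z [-0. -0. -1.] q [-1.45  0.34  1.52 -0.    1.28 -0.15] F [ 0.1 -0.3  0.4] w 0.0856
rot [-0.    -0.     1.034]
travel cm [-60.31 -53.94  -2.18]
```

```bash
python3 -m inch '[{"rot":[0,0,-0.8],"travel":[-20,-18,-5],"jaw":4.0},{"rot":[0,0,-0.8],"travel":[-20,-18,-5],"jaw":4.0},{"rot":[0,0,-0.8],"travel":[-20,-18,-5],"jaw":4.0},{"rot":[0,0,-0.8],"travel":[-25,-22,-5],"jaw":4.0},{"rot":[0,0,-0.8],"travel":[-30,-27,-5],"jaw":4.0},{"rot":[0,0,-0.9],"travel":[-30,-27,-5],"jaw":4.0},{"rot":[0,0,-1.0],"travel":[-30,-27,-5],"jaw":4.0},{"rot":[0,0,-1.0],"travel":[-30,-27,-5],"jaw":4.0}]'
python3 - <<'E'
from h import *
go([0.5,0.217,0.30],46)
E
```

```text
time_s: 1.87
eef_pos: [0.2867, -0.2098, 0.292]
tool_rot: [3.106, -0.469, 0.001]
wrist_force: [2.0, -0.7, 0.0]
width: 0.0403
t 1.87 p [ 0.2867 -0.2098  0.292 ] xax deg -17.2 z [ 0.001 -0.001 -1.   ] q [-0.85 -0.02  1.84  0.    1.32 -0.55] F [ 2.  -0.7  0. ] w 0.0403
rot [ 1.000e-03 -1.000e-03 -1.102e+00]
travel cm [  7.79 -47.08  -0.81]
```

```bash
python3 -m inch '[{"rot":[0,0,-1.1],"travel":[7.8,-47,-1],"jaw":4.0},{"rot":[0,0,-1.1],"travel":[7.8,-47,-1],"jaw":4.0},{"rot":[0,0,-1.1],"travel":[7.8,-47,-1],"jaw":4.0},{"rot":[0,0,-1.1],"travel":[7.8,-47,-1],"jaw":4.0},{"rot":[0,0,-1.1],"travel":[7.8,-47,-1],"jaw":4.0},{"rot":[0,0,-1.1],"travel":[7.8,-47,-1],"jaw":4.0},{"rot":[0,0,-1.1],"travel":[7.8,-47,-1],"jaw":4.0},{"rot":[0,0,-1.1],"travel":[7.8,-47,-1],"jaw":4.0}]'
python3 - <<'E'
from h import *
go([0.5,0.217,0.30],46)
E
```

```text
time_s: 2.53
eef_pos: [0.4356, 0.0889, 0.2991]
tool_rot: [2.949, 1.079, 0.002]
wrist_force: [0.5, -0.8, -0.4]
width: 0.0401
t 2.53 p [0.4356 0.0889 0.2991] xax deg 40.2 z [ 0.001 -0.001 -1.   ] q [ 0.03  0.15  1.64 -0.    1.35 -0.67] F [ 0.5 -0.8 -0.4] w 0.0401
rot [ 0.002 -0.    -0.101]
travel cm [13.19 -5.63 -0.1 ]
```

```bash
python3 -m inch '[{"rot":[0,0,-0.1],"travel":[13.2,-5.6,0],"jaw":4.0},{"rot":[0,0,-0.1],"travel":[13.2,-5.6,0],"jaw":4.0},{"rot":[0,0,-0.1],"travel":[13.2,-5.6,0],"jaw":4.0},{"rot":[0,0,-0.1],"travel":[13.2,-5.6,0],"jaw":4.0},{"rot":[0,0,-0.1],"travel":[13.2,-5.6,0],"jaw":4.0},{"rot":[0,0,-0.1],"travel":[13.2,-5.6,0],"jaw":4.0}]'
python3 - <<'E'
from h import *
st()
p,d=ctrl.capture("wrist");cv2.imwrite("pics/w1.png",p[:,:,::-1])
for q in ("canister","seat","gap","lid","post_top","knob_mid"):
    print(q,[(np.round(r["centre"],4).tolist(),round(r["score"],2)) for r in ctrl.pinpoint("wrist",q)[:3]])
E
```

```text
time_s: 3.03
eef_pos: [0.5002, 0.2177, 0.2983]
tool_rot: [2.89, 1.228, -0.001]
wrist_force: [0.3, -0.2, -0.1]
width: 0.04
t 3.03 p [0.5002 0.2177 0.2983] xax deg 46.1 z [ 0.    -0.001 -1.   ] q [ 0.27  0.35  1.38 -0.    1.42 -0.53] F [ 0.3 -0.2 -0.1] w 0.04
canister []
seat []
gap [([0.5151, 0.1968, 0.1006], 0.86)]
lid [([0.5861, 0.2206, 0.1024], 0.61)]
post_top [([0.5496, 0.2476, 0.1441], 0.64)]
knob_mid [([0.582, 0.2177, 0.1353], 0.85)]
```

View pics/w1.png

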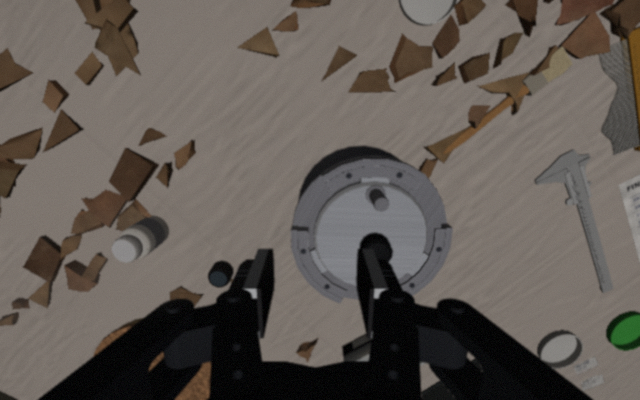

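```bash
cat >> h.py <<'E'
def cloud(cam,):
    c=ctrl.calibration(cam)
    p,d=ctrl.capture(cam)
    K=np.array([[c["fx"],0,c["cx"]],[0,c["fy"],c["cy"]],[0,0,1.]])
    v,u=np.mgrid[0:400,0:640]
    n=cv2.undistortPoints(np.stack([u.ravel(),v.ravel()],1).astype(np.float64)[:,None],K,np.array([c["k1"],0,0,0,0]))[:,0].reshape(400,640,2)
    P=np.dstack([n*d[...,None],d])
    Rm=R.from_rotvec(np.array(c["rvec"]).ravel()).as_matrix()
    W=(P-np.array(c["tvec"]).ravel())@Rm
    W[d==0]=np.nan
    return p,W
def lidfit(W,c0,z0=0.1):
    c0=np.array(c0)
    r=np.hypot(W[...,0]-c0[0],W[...,1]-c0[1]);z=W[...,2]-z0
    k=W[(r<0.022)&(z>0.044)&(z<0.058)]
    p=W[(r>0.035)&(r<0.062)&(z>0.038)&(z<0.056)]
    o=W[(r<0.1)&(z>0.009)&(z<0.02)]
    (cx,cy),rad=cv2.minEnclosingCircle(o[:,:2].astype(np.float32)) if len(o) else ((0,0),0)
    print("knob",len(k),np.round((k[:,:2].min(0)+k[:,:2].max(0))/2,4) if len(k) else None,np.median(k[:,2]) if len(k) else None,"post",len(p),np.round(np.median(p,0),4) if len(p) else None,"rim",len(o),round(cx,4),round(cy,4),round(rad,4))
E
python3 - <<'E'
from h import *
p,W=cloud("wrist");lidfit(W,(0.585,0.218));np.save("W1.npy",W)
E
```

```text
knob 518 [0.5839 0.2191] 0.15019163846943365 post 222 [0.5489 0.2508 0.1473] rim 12138 0.5849 0.2165 0.0848
```

```bash
python3 - <<'E'
from h import *
go([0.549,0.250,0.19],48);go([0.549,0.250,0.142],48)
E
```

```text
t 3.43 p [0.5002 0.2161 0.2994] xax deg 45.9 z [ 0.002 -0.001 -1.   ] q [ 0.27  0.34  1.38 -0.    1.42 -0.53] F [-0.3 -0.5 -0.9] w 0.0402
rot [ 0.002 -0.001 -0.037]
travel cm [ 5.82  1.12 10.95]
t 3.43 p [0.5002 0.2161 0.2994] xax deg 45.9 z [ 0.002 -0.001 -1.   ] q [ 0.27  0.34  1.38 -0.    1.42 -0.53] F [-0.3 -0.5 -0.9] w 0.0402
rot [ 0.002 -0.001 -0.037]
travel cm [ 5.81  1.11 15.75]
```

```bash
python3 -m inch '[{"rot":[0,0,-0.04],"travel":[5.8,1.1,5],"jaw":3.0},{"rot":[0,0,-0.04],"travel":[5.8,1.1,8],"jaw":3.0},{"rot":[0,0,-0.04],"travel":[5.8,1.1,11],"jaw":3.0},{"rot":[0,0,-0.04],"travel":[5.8,1.1,11.5],"jaw":3.0},{"rot":[0,0,-0.04],"travel":[5.8,1.1,12],"jaw":3.0},{"rot":[0,0,-0.04],"travel":[5.8,1.1,12],"jaw":3.0}]'
python3 - <<'E'
from h import *
p,W=cloud("wrist");cv2.imwrite("pics/w2.png",p[:,:,::-1])
lidfit(W,(0.585,0.218))
go([0.549,0.250,0.142],48)
E
```

```text
time_s: 3.93
eef_pos: [0.5485, 0.2496, 0.1798]
tool_rot: [2.867, 1.281, 0.001]
wrist_force: [-0.2, -0.1, 0.4]
width: 0.0303
knob 1819 [0.584  0.2166] 0.15037165290275856 post 616 [0.5493 0.2517 0.1473] rim 16776 0.5824 0.2184 0.084
t 3.98 p [0.5492 0.2498 0.1814] xax deg 48.1 z [ 0.004 -0.    -1.   ] q [ 0.3   0.54  1.4  -0.    1.2  -0.54] F [-0.  -0.4  0.3] w 0.0301
rot [ 0.003 -0.003  0.002]
travel cm [-0.01 -0.04  3.94]
```

View pics/w2.png

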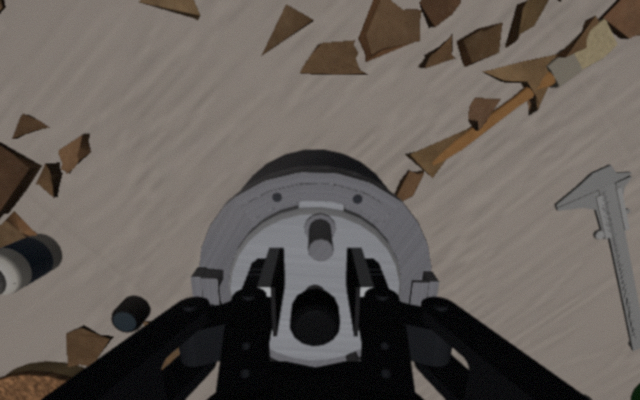

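```bash
python3 -m inch '[{"rot":[0,0,0],"travel":[0,0,2],"jaw":3.0},{"rot":[0,0,0],"travel":[0,0,3.5],"jaw":3.0},{"rot":[0,0,0],"travel":[0,0,3.9],"jaw":3.0},{"rot":[0,0,0],"travel":[0,0,3.9],"jaw":3.0},{"rot":[0,0,0],"travel":[0,0,3.9],"jaw":3.0}]'
python3 - <<'E'
from h import *
s,M=st()
c=np.array([.5848,.2178,s["eef_pos"][2]])
for a in (10,20,30,40,50,60,67):
    Q=R.from_rotvec([0,0,np.radians(a)]).as_matrix()
    t=c+Q@(np.array([.549,.25,.142])-c)
    print(a,np.round(M.T@(t-s["eef_pos"])*100,2),np.round(-np.radians(a),3))
E
```

```text
time_s: 4.4
eef_pos: [0.5501, 0.25, 0.1445]
tool_rot: [2.866, 1.28, 0.01]
wrist_force: [0.1, 0.0, -0.1]
width: 0.0299
t 4.4 p [0.5501 0.25   0.1445] xax deg 48.1 z [ 0.007  0.001 -1.   ] q [ 0.3   0.58  1.44 -0.    1.12 -0.54] F [ 0.1  0.  -0.1] w 0.0299
10 [-0.91 -0.02  0.25] -0.175
20 [-1.72  0.2   0.24] -0.349
30 [-2.48  0.55  0.24] -0.524
40 [-3.17  1.03  0.24] -0.698
50 [-3.76  1.63  0.24] -0.873
60 [-4.25  2.31  0.24] -1.047
67 [-4.51  2.84  0.24] -1.169
```

```bash
python3 -m inch '[{"rot":[0,0,-0.087],"travel":[-0.48,-0.05,0.1],"jaw":3.0},{"rot":[0,0,-0.175],"travel":[-0.91,-0.02,0.2],"jaw":3.0},{"rot":[0,0,-0.262],"travel":[-1.32,0.07,0.2],"jaw":3.0},{"rot":[0,0,-0.349],"travel":[-1.72,0.2,0.2],"jaw":3.0},{"rot":[0,0,-0.436],"travel":[-2.1,0.36,0.2],"jaw":3.0},{"rot":[0,0,-0.524],"travel":[-2.48,0.55,0.2],"jaw":3.0},{"rot":[0,0,-0.611],"travel":[-2.83,0.78,0.2],"jaw":3.0},{"rot":[0,0,-0.698],"travel":[-3.17,1.03,0.2],"jaw":3.0}]'
python3 - <<'E'
from h import *
p,W=cloud("wrist");cv2.imwrite("pics/w3.png",p[:,:,::-1])
lidfit(W,(0.585,0.218))
s,M=st()
c=np.array([.5848,.2178,s["eef_pos"][2]])
for a in (45,50,55,60,64,67):
    Q=R.from_rotvec([0,0,np.radians(a)]).as_matrix()
    t=c+Q@(np.array([.549,.25,.142])-c); t[2]=.142
    print(a,np.round(M.T@(t-s["eef_pos"])*100,2)); 
    go(t,48+a)
E
```

```text
time_s: 5.07
eef_pos: [0.5374, 0.2205, 0.1448]
tool_rot: [2.249, 2.186, 0.015]
wrist_force: [-0.8, 3.7, 1.3]
width: 0.03
knob 1085 [0.575  0.2147] 0.14907020593409848 post 2494 [0.5317 0.2272 0.1475] rim 18450 0.5843 0.216 0.0842
t 5.12 p [0.5374 0.2197 0.1447] xax deg 88.7 z [ 0.01   0.003 -1.   ] q [ 0.26  0.53  1.52 -0.    1.08 -1.29] F [-1.4  2.9  2.3] w 0.0298
45 [-0.45 -0.06  0.27]
t 5.12 p [0.5374 0.2197 0.1447] xax deg 88.7 z [ 0.01   0.003 -1.   ] q [ 0.26  0.53  1.52 -0.    1.08 -1.29] F [-1.4  2.9  2.3] w 0.0298
rot [ 0.01  -0.002 -0.076]
travel cm [-0.45 -0.06  0.27]
50 [-0.87 -0.01  0.27]
t 5.12 p [0.5374 0.2197 0.1447] xax deg 88.7 z [ 0.01   0.003 -1.   ] q [ 0.26  0.53  1.52 -0.    1.08 -1.29] F [-1.4  2.9  2.3] w 0.0298
rot [ 0.01  -0.002 -0.163]
travel cm [-0.87 -0.01  0.27]
55 [-1.28  0.08  0.27]
t 5.12 p [0.5374 0.2197 0.1447] xax deg 88.7 z [ 0.01   0.003 -1.   ] q [ 0.26  0.53  1.52 -0.    1.08 -1.29] F [-1.4  2.9  2.3] w 0.0298
rot [ 0.01  -0.002 -0.25 ]
travel cm [-1.28  0.08  0.27]
60 [-1.68  0.2   0.27]
t 5.12 p [0.5374 0.2197 0.1447] xax deg 88.7 z [ 0.01   0.003 -1.   ] q [ 0.26  0.53  1.52 -0.    1.08 -1.29] F [-1.4  2.9  2.3] w 0.0298
rot [ 0.01  -0.001 -0.338]
travel cm [-1.68  0.2   0.27]
64 [-1.99  0.32  0.27]
t 5.12 p [0.5374 0.2197 0.1447] xax deg 88.7 z [ 0.01   0.003 -1.   ] q [ 0.26  0.53  1.52 -0.    1.08 -1.29] F [-1.4  2.9  2.3] w 0.0298
rot [ 0.011 -0.001 -0.408]
travel cm [-1.99  0.32  0.27]
67 [-2.22  0.43  0.27]
t 5.12 p [0.5374 0.2197 0.1447] xax deg 88.7 z [ 0.01   0.003 -1.   ] q [ 0.26  0.53  1.52 -0.    1.08 -1.29] F [-1.4  2.9  2.3] w 0.0298
rot [ 0.011 -0.    -0.46 ]
travel cm [-2.22  0.43  0.27]
```

View pics/w3.png

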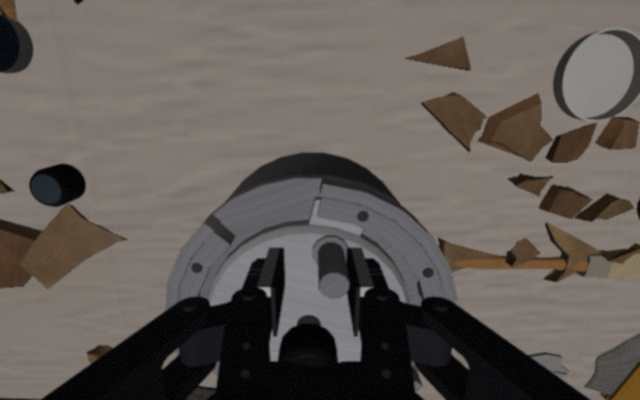

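```bash
python3 -m inch '[{"rot":[0,0,-0.076],"travel":[-0.45,-0.06,0],"jaw":3.0},{"rot":[0,0,-0.163],"travel":[-0.87,-0.01,0],"jaw":3.0},{"rot":[0,0,-0.25],"travel":[-1.28,0.08,0],"jaw":3.0},{"rot":[0,0,-0.338],"travel":[-1.68,0.2,0],"jaw":3.0},{"rot":[0,0,-0.408],"travel":[-1.99,0.32,0],"jaw":3.0},{"rot":[0,0,-0.44],"travel":[-2.15,0.4,0],"jaw":3.0},{"rot":[0,0,-0.44],"travel":[-2.15,0.4,0],"jaw":3.0}]'
python3 - <<'E'
from h import *
p,W=cloud("wrist");cv2.imwrite("pics/w4.png",p[:,:,::-1])
lidfit(W,(0.585,0.218))
st()
for q in ("gap","post_top"):
    print(q,[(np.round(r["centre"],4).tolist(),round(r["score"],2)) for r in ctrl.pinpoint("wrist",q)[:3]])
E
```

```text
time_s: 5.7
eef_pos: [0.5407, 0.1984, 0.1458]
tool_rot: [1.712, 2.626, 0.013]
wrist_force: [-3.2, 2.3, 0.4]
width: 0.0299
knob 1150 [0.5791 0.2129] 0.1495670657093966 post 2038 [0.5359 0.2047 0.1482] rim 19110 0.5728 0.2108 0.0821
t 5.75 p [0.5408 0.1984 0.1457] xax deg 113.7 z [ 0.011  0.003 -1.   ] q [ 0.22  0.53  1.53  0.    1.07 -1.77] F [-2.3  1.3 -1.3] w 0.0302
gap [([0.5154, 0.1985, 0.1019], 0.91)]
post_top [([0.5338, 0.2035, 0.1477], 0.9)]
```

View pics/w4.png

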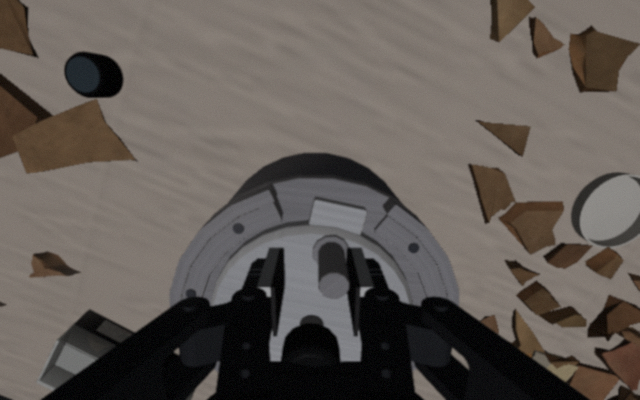

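```bash
python3 - <<'E'
from h import *
go([0.5848,.2178,.187],106)
go([0.5848,.2178,.143],106)
E
python3 -m inch '[{"rot":[0,0,0],"travel":[0.5,0,-0.5],"jaw":3.0},{"rot":[0,0,0],"travel":[0.5,0,-3],"jaw":3.0},{"rot":[0,0,0],"travel":[0.5,0,-4.8],"jaw":3.0},{"rot":[0,0,0],"travel":[0.5,0,-4.8],"jaw":3.0}]'
python3 - <<'E'
from h import *
p,W=cloud("wrist");cv2.imwrite("pics/w5.png",p[:,:,::-1])
lidfit(W,(0.585,0.218))
for q in ("gap","post_top","knob_mid"):
    print(q,[(np.round(r["centre"],4).tolist(),round(r["score"],2)) for r in ctrl.pinpoint("wrist",q)[:3]])
go([0.5848,.2178,.187],106)
go([0.5848,.2178,.143],106)
E
```

```text
t 5.85 p [0.5409 0.1984 0.1454] xax deg 113.8 z [ 0.011  0.003 -1.   ] q [ 0.22  0.53  1.53  0.    1.07 -1.77] F [-2.6  1.8 -0.1] w 0.0305
rot [0.011 0.001 0.135]
travel cm [-0.    4.85 -4.11]
t 5.85 p [0.5409 0.1984 0.1454] xax deg 113.8 z [ 0.011  0.003 -1.   ] q [ 0.22  0.53  1.53  0.    1.07 -1.77] F [-2.6  1.8 -0.1] w 0.0305
rot [0.011 0.001 0.135]
travel cm [0.01 4.8  0.29]
time_s: 6.18
eef_pos: [0.5407, 0.2036, 0.1982]
tool_rot: [1.71, 2.619, 0.022]
wrist_force: [0.6, -0.4, 0.7]
width: 0.03
knob 1527 [0.5847 0.2147] 0.15035409039604283 post 497 [0.5363 0.2041 0.1473] rim 19851 0.5847 0.2158 0.0844
gap [([0.5171, 0.1969, 0.0999], 0.78)]
post_top [([0.5337, 0.2023, 0.1434], 0.92)]
knob_mid [([0.5851, 0.2173, 0.1375], 0.88)]
t 6.38 p [0.5381 0.2028 0.1928] xax deg 113.7 z [ 0.01   0.002 -1.   ] q [ 0.23  0.47  1.48  0.    1.18 -1.76] F [ 0.7 -0.5 -0.6] w 0.0299
rot [0.01  0.001 0.135]
travel cm [-0.5   4.88  0.63]
t 6.38 p [0.5381 0.2028 0.1928] xax deg 113.7 z [ 0.01   0.002 -1.   ] q [ 0.23  0.47  1.48  0.    1.18 -1.76] F [ 0.7 -0.5 -0.6] w 0.0299
rot [0.01  0.001 0.135]
travel cm [-0.5   4.83  5.03]
```

View pics/w5.png

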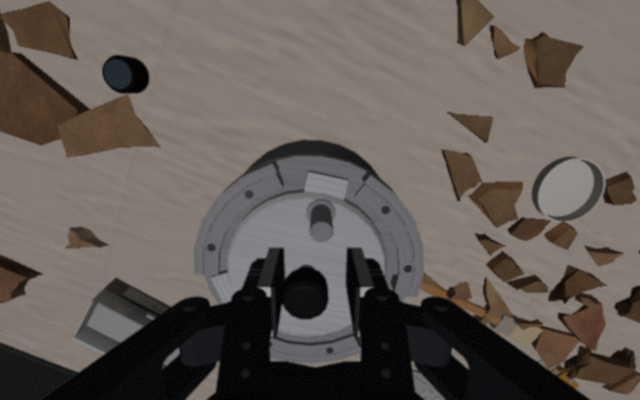

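```bash
python3 -m inch '[{"rot":[0.01,0,0.1],"travel":[-0.5,2.5,0],"jaw":4.4},{"rot":[0.01,0,0.135],"travel":[-0.5,4.8,0],"jaw":4.4},{"rot":[0.01,0,0.135],"travel":[-0.5,4.8,0],"jaw":4.4},{"rot":[0.01,0,0.135],"travel":[-0.5,4.8,2],"jaw":4.4},{"rot":[0.01,0,0.135],"travel":[-0.5,4.8,4],"jaw":4.4},{"rot":[0.01,0,0.135],"travel":[-0.5,4.8,5],"jaw":4.4},{"rot":[0.01,0,0.135],"travel":[-0.5,4.8,5.1],"jaw":4.4},{"rot":[0.01,0,0.135],"travel":[-0.5,4.8,5.1],"jaw":4.4}]'
python3 - <<'E'
from h import *
go([0.585,.2172,.142],106)
p,W=cloud("wrist");cv2.imwrite("pics/w6.png",p[:,:,::-1])
E
```

```text
time_s: 7.05
eef_pos: [0.584, 0.2175, 0.1416]
tool_rot: [-1.891, -2.509, 0.003]
wrist_force: [0.2, -0.2, 0.1]
width: 0.0441
t 7.05 p [0.584  0.2175 0.1416] xax deg 106.0 z [-0.001 -0.002 -1.   ] q [ 0.23  0.61  1.38 -0.    1.15 -1.62] F [ 0.2 -0.2  0.1] w 0.0441
rot [-0.002  0.001  0.   ]
travel cm [-0.05  0.09 -0.04]
```

View pics/w6.png

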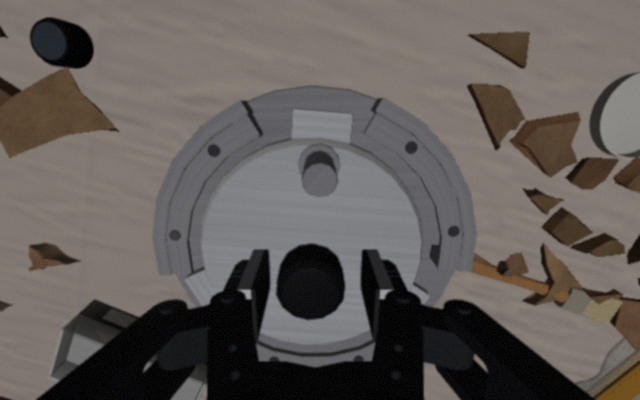

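```bash
python3 -m inch '[{"rot":[0,0,0],"travel":[-0.05,0.08,0.2],"jaw":4.4},{"rot":[0,0,0],"travel":[-0.05,0.08,0.2],"jaw":2.5},{"rot":[0,0,0],"travel":[-0.05,0.08,0.2],"jaw":2.5},{"rot":[0,0,0],"travel":[-0.05,0.08,0.2],"jaw":2.5},{"rot":[0,0,0],"travel":[-0.05,0.08,0.2],"jaw":2.5},{"rot":[0,0,0],"travel":[-0.05,0.08,0.2],"jaw":2.5},{"rot":[0,0,0],"travel":[-0.05,0.08,0.2],"jaw":2.5}]'
python3 - <<'E'
from h import *
st()
E
```

```text
time_s: 7.68
eef_pos: [0.5861, 0.2175, 0.1419]
tool_rot: [1.889, 2.507, 0.002]
wrist_force: [-0.5, -0.3, 5.4]
width: 0.0275
t 7.68 p [0.5861 0.2175 0.1419] xax deg 106.0 z [ 0.003 -0.001 -1.   ] q [ 0.23  0.62  1.38 -0.    1.15 -1.62] F [-0.5 -0.3  5.4] w 0.0275
```

```bash
python3 -m inch '[{"rot":[0,0,0],"travel":[0,0,0],"jaw":1.5},{"rot":[0,0,0],"travel":[0,0,0],"jaw":1.5},{"rot":[0,0,0],"travel":[0,0,0],"jaw":1.5}]'
python3 - <<'E'
from h import *
st()
p,W=cloud("wrist");cv2.imwrite("pics/w7.png",p[:,:,::-1])
E
```

```text
time_s: 7.93
eef_pos: [0.586, 0.2174, 0.142]
tool_rot: [1.889, 2.507, 0.002]
wrist_force: [-0.8, -0.0, 1.8]
width: 0.0277
t 7.93 p [0.586  0.2174 0.142 ] xax deg 106.0 z [ 0.003 -0.001 -1.   ] q [ 0.23  0.62  1.38 -0.    1.15 -1.62] F [-0.8 -0.   1.8] w 0.0277
```

View pics/w7.png

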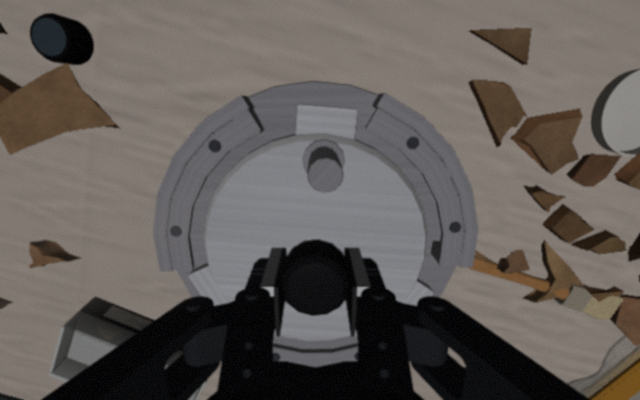

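```bash
python3 -m inch '[{"rot":[0,0,0],"travel":[0,0,-0.5],"jaw":1.5},{"rot":[0,0,0],"travel":[0,0,-1.2],"jaw":1.5},{"rot":[0,0,0],"travel":[0,0,-2.2],"jaw":1.5},{"rot":[0,0,0],"travel":[0,0,-3.5],"jaw":1.5},{"rot":[0,0,0],"travel":[0,0,-5],"jaw":1.5},{"rot":[0,0,0],"travel":[0,0,-6.5],"jaw":1.5},{"rot":[0,0,0],"travel":[0,0,-7.5],"jaw":1.5},{"rot":[0,0,0],"travel":[0,0,-8],"jaw":1.5}]'
python3 - <<'E'
from h import *
st()
p,W=cloud("wrist");cv2.imwrite("pics/w8.png",p[:,:,::-1])
p,W=cloud("top");cv2.imwrite("pics/t8.png",p[:,:,::-1])
# stand fit
m=(np.abs(W[...,2]-0.028)<0.006)&(np.hypot(W[...,0]-.572,W[...,1]+.199)<.13)
o=W[m][:,:2]
n,l,stt,_=cv2.connectedComponentsWithStats(m.astype(np.uint8));k=1+stt[1:,4].argmax();o=W[l==k][:,:2]
print(stt[k],o.mean(0),(np.percentile(o,1,0)+np.percentile(o,99,0))/2,cv2.minEnclosingCircle(o.astype(np.float32)))
go([.572,-.199,.222],106)
print([r["centre"] for r in ctrl.pinpoint("top","stand")])
E
```

```text
time_s: 8.65
eef_pos: [0.5864, 0.2177, 0.2243]
tool_rot: [1.888, 2.505, 0.006]
wrist_force: [0.6, -0.5, -2.3]
width: 0.0279
t 8.65 p [0.5864 0.2177 0.2243] xax deg 106.0 z [ 0.006  0.    -1.   ] q [ 0.23  0.54  1.27 -0.    1.32 -1.62] F [ 0.6 -0.5 -2.3] w 0.0279
[ 338  173   69   68 3422] [ 0.57197555 -0.19675554] [ 0.57220871 -0.19663634] ((0.5732961297035217, -0.19551950693130493), 0.10641895979642868)
t 8.75 p [0.5862 0.2176 0.2231] xax deg 106.0 z [ 0.005 -0.    -1.   ] q [ 0.23  0.54  1.27 -0.    1.32 -1.62] F [-0.   0.5 -2.1] w 0.0275
rot [0.005 0.002 0.   ]
travel cm [-39.66 -12.85   0.11]
[[0.5703, -0.1995, 0.001]]
```

View pics/w8.png

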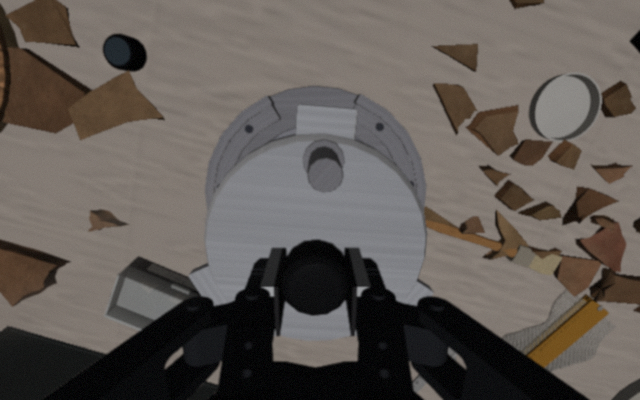

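View pics/t8.png

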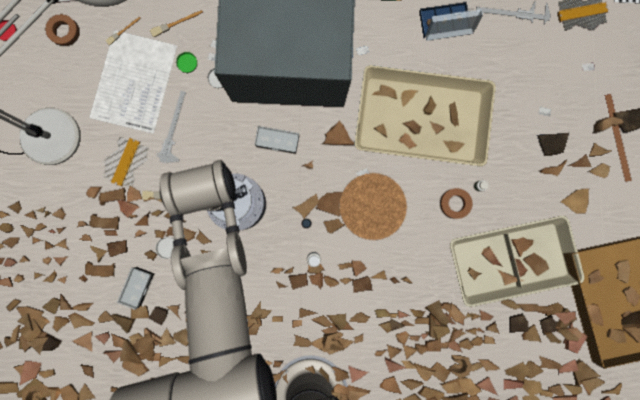

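```bash
python3 -m inch '[{"rot":[0,0,0],"travel":[-1.5,-0.5,0],"jaw":1.5},{"rot":[0,0,0],"travel":[-4,-1.3,0],"jaw":1.5},{"rot":[0,0,0],"travel":[-7,-2.3,0],"jaw":1.5},{"rot":[0,0,0],"travel":[-10,-3.2,0],"jaw":1.5},{"rot":[0,0,0],"travel":[-13,-4.2,0],"jaw":1.5},{"rot":[0,0,0],"travel":[-16,-5.2,0],"jaw":1.5},{"rot":[0,0,0],"travel":[-18.5,-6,0],"jaw":1.5},{"rot":[0,0,0],"travel":[-20,-6.5,0],"jaw":1.5}]'
python3 - <<'E'
from h import *
go([.572,-.197,.222],106)
E
```

```text
time_s: 9.47
eef_pos: [0.5774, 0.0037, 0.2211]
tool_rot: [1.892, 2.506, -0.001]
wrist_force: [0.1, 0.7, -2.8]
width: 0.028
t 9.47 p [0.5774 0.0037 0.2211] xax deg 105.9 z [ 0.001 -0.002 -1.   ] q [-0.13  0.46  1.42 -0.    1.26 -1.97] F [ 0.1  0.7 -2.8] w 0.028
rot [ 0.001  0.002 -0.002]
travel cm [-19.16  -6.01  -0.06]
```

```bash
python3 -m inch '[{"rot":[0,0,0],"travel":[-2,-0.6,0],"jaw":1.5},{"rot":[0,0,0],"travel":[-4.5,-1.4,0],"jaw":1.5},{"rot":[0,0,0],"travel":[-7.5,-2.4,0],"jaw":1.5},{"rot":[0,0,0],"travel":[-10.5,-3.3,0],"jaw":1.5},{"rot":[0,0,0],"travel":[-13.5,-4.2,0],"jaw":1.5},{"rot":[0,0,0],"travel":[-16.5,-5.2,0],"jaw":1.5},{"rot":[0,0,0],"travel":[-18.5,-5.8,0],"jaw":1.5},{"rot":[0,0,0],"travel":[-19.2,-6,0],"jaw":1.5}]'
python3 - <<'E'
from h import *
p,W=cloud("wrist");cv2.imwrite("pics/w9.png",p[:,:,::-1])
m=(np.abs(W[...,2]-0.028)<0.006)&(np.hypot(W[...,0]-.572,W[...,1]+.197)<.13)
o=W[m][:,:2];print(len(o),cv2.minEnclosingCircle(o.astype(np.float32)))
go([.572,-.197,.222],106)
go([.572,-.197,.082],106)
E
```

```text
time_s: 10.13
eef_pos: [0.5709, -0.2013, 0.2201]
tool_rot: [1.898, 2.503, -0.003]
wrist_force: [0.3, 0.7, -1.9]
width: 0.0276
9814 ((0.5763728618621826, -0.18867087364196777), 0.11543743312358856)
t 10.18 p [ 0.5711 -0.2009  0.2201] xax deg 105.7 z [-0.001 -0.002 -1.   ] q [-0.46  0.51  1.33 -0.    1.3  -2.31] F [ 0.5 -0.9 -2.1] w 0.0279
rot [-0.001  0.001 -0.006]
travel cm [ 0.35  0.19 -0.19]
t 10.18 p [ 0.5711 -0.2009  0.2201] xax deg 105.7 z [-0.001 -0.002 -1.   ] q [-0.46  0.51  1.33 -0.    1.3  -2.31] F [ 0.5 -0.9 -2.1] w 0.0279
rot [-0.001  0.001 -0.006]
travel cm [ 0.37  0.21 13.81]
```

View pics/w9.png

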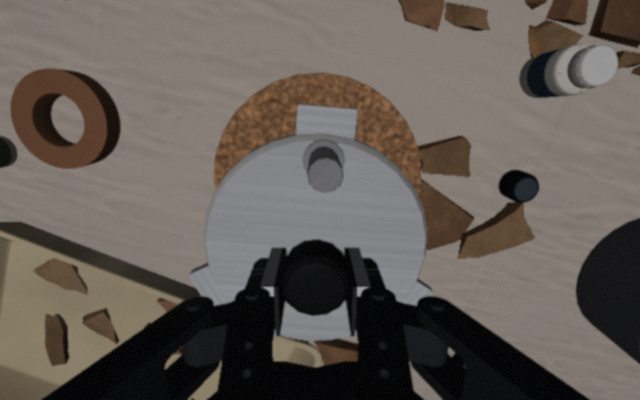

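```bash
python3 -m inch '[{"rot":[0,0,0],"travel":[0.3,0.2,2],"jaw":1.5},{"rot":[0,0,0],"travel":[0.3,0.2,5],"jaw":1.5},{"rot":[0,0,0],"travel":[0.3,0.2,8],"jaw":1.5},{"rot":[0,0,0],"travel":[0.3,0.2,10.5],"jaw":1.5},{"rot":[0,0,0],"travel":[0.3,0.2,12],"jaw":1.5},{"rot":[0,0,0],"travel":[0.3,0.2,12.8],"jaw":1.5},{"rot":[0,0,0],"travel":[0.3,0.2,13.2],"jaw":1.5},{"rot":[0,0,0],"travel":[0.3,0.2,13.2],"jaw":1.5}]'
python3 - <<'E'
from h import *
go([.572,-.197,.076],106)
E
```

```text
time_s: 10.85
eef_pos: [0.5719, -0.1971, 0.0877]
tool_rot: [-1.897, -2.503, 0.003]
wrist_force: [-0.4, -0.1, -1.7]
width: 0.0273
t 10.85 p [ 0.5719 -0.1971  0.0877] xax deg 105.7 z [-0.002 -0.001 -1.   ] q [-0.46  0.65  1.49 -0.    1.01 -2.3 ] F [-0.4 -0.1 -1.7] w 0.0273
rot [-0.002  0.001 -0.005]
travel cm [0.01 0.01 1.17]
```

```bash
python3 -m inch '[{"rot":[0,0,0],"travel":[0,0,0.3],"jaw":1.5},{"rot":[0,0,0],"travel":[0,0,0.6],"jaw":1.5},{"rot":[0,0,0],"travel":[0,0,0.8],"jaw":1.5},{"rot":[0,0,0],"travel":[0,0,0.9],"jaw":1.5},{"rot":[0,0,0],"travel":[0,0,1.0],"jaw":1.5},{"rot":[0,0,0],"travel":[0,0,1.0],"jaw":1.5},{"rot":[0,0,0],"travel":[0,0,1.0],"jaw":1.5}]'
python3 - <<'E'
from h import *
go([.572,-.197,.076],106)
E
```

```text
time_s: 11.43
eef_pos: [0.572, -0.1972, 0.0778]
tool_rot: [-1.897, -2.504, 0.003]
wrist_force: [0.1, 0.5, -1.9]
width: 0.0281
t 11.43 p [ 0.572  -0.1972  0.0778] xax deg 105.7 z [-0.002 -0.001 -1.   ] q [-0.46  0.66  1.5  -0.    0.99 -2.3 ] F [ 0.1  0.5 -1.9] w 0.0281
rot [-0.002  0.001 -0.005]
travel cm [0.02 0.01 0.18]
```

```bash
python3 -m inch '[{"rot":[0,0,0],"travel":[0,0,0.05],"jaw":1.5},{"rot":[0,0,0],"travel":[0,0,0.1],"jaw":1.5},{"rot":[0,0,0],"travel":[0,0,0.15],"jaw":1.5},{"rot":[0,0,0],"travel":[0,0,0.2],"jaw":1.5},{"rot":[0,0,0],"travel":[0,0,0.2],"jaw":1.5}]'
python3 - <<'E'
from h import *
st()
E
```

```text
time_s: 11.85
eef_pos: [0.572, -0.1972, 0.076]
tool_rot: [-1.897, -2.504, 0.003]
wrist_force: [-1.1, -0.3, -1.2]
width: 0.0275
t 11.85 p [ 0.572  -0.1972  0.076 ] xax deg 105.7 z [-0.002 -0.001 -1.   ] q [-0.46  0.66  1.5  -0.    0.98 -2.3 ] F [-1.1 -0.3 -1.2] w 0.0275
```

```bash
python3 -m inch '[{"rot":[0,0,0],"travel":[0,0,0.05],"jaw":1.5},{"rot":[0,0,0],"travel":[0,0,0.1],"jaw":1.5},{"rot":[0,0,0],"travel":[0,0,0.1],"jaw":1.5}]'
python3 - <<'E'
from h import *
st()
E
```

```text
time_s: 12.1
eef_pos: [0.5721, -0.1972, 0.0759]
tool_rot: [1.897, 2.504, -0.003]
wrist_force: [-3.0, 0.2, 6.4]
width: 0.0278
t 12.1 p [ 0.5721 -0.1972  0.0759] xax deg 105.7 z [-0.001 -0.002 -1.   ] q [-0.46  0.66  1.5  -0.    0.98 -2.3 ] F [-3.   0.2  6.4] w 0.0278
```

```bash
python3 -m inch '[{"rot":[0,0,0],"travel":[0,0,0],"jaw":2.8},{"rot":[0,0,0],"travel":[0,0,0],"jaw":3.2},{"rot":[0,0,0],"travel":[0,0,0],"jaw":3.8},{"rot":[0,0,0],"travel":[0,0,0],"jaw":4.4},{"rot":[0,0,0],"travel":[0,0,0],"jaw":4.6},{"rot":[0,0,0],"travel":[0,0,0],"jaw":4.6}]'
python3 - <<'E'
from h import *
st()
p,W=cloud("wrist");cv2.imwrite("pics/w10.png",p[:,:,::-1])
E
```

```text
time_s: 12.6
eef_pos: [0.5721, -0.1973, 0.0758]
tool_rot: [1.897, 2.504, -0.003]
wrist_force: [-0.1, -0.2, -0.1]
width: 0.0456
t 12.6 p [ 0.5721 -0.1973  0.0758] xax deg 105.7 z [-0.001 -0.002 -1.   ] q [-0.46  0.66  1.5  -0.    0.98 -2.3 ] F [-0.1 -0.2 -0.1] w 0.0456
```

View pics/w10.png

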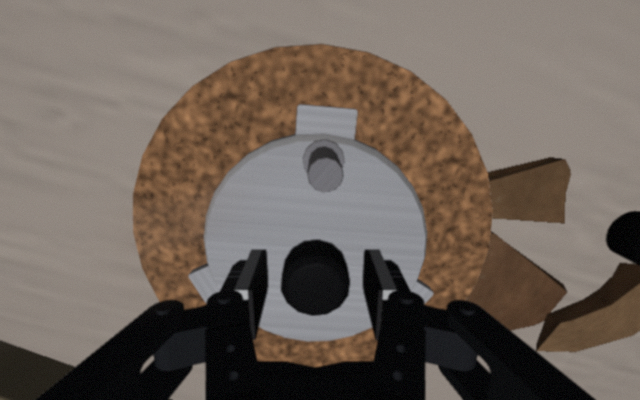

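Released; knob clear of both fingers (258..375, knob 282..350). Rise straight up.

```bash
python3 -m inch '[{"rot":[0,0,0],"travel":[0,0,-1],"jaw":4.6},{"rot":[0,0,0],"travel":[0,0,-4],"jaw":4.6},{"rot":[0,0,0],"travel":[0,0,-8],"jaw":4.6},{"rot":[0,0,0],"travel":[0,0,-12],"jaw":4.6},{"rot":[0,0,0],"travel":[0,0,-15],"jaw":4.6},{"rot":[0,0,0],"travel":[0,0,-18],"jaw":4.6},{"rot":[0,0,0],"travel":[0,0,-18],"jaw":4.6},{"rot":[0,0,0],"travel":[0,0,-18],"jaw":4.6}]'
python3 - <<'E'
from h import *
st()
p,W=cloud("wrist");cv2.imwrite("pics/w11.png",p[:,:,::-1])
lidfit(W,(.572,-.197),.034)
r=np.hypot(W[...,0]-.572,W[...,1]+.197);z=W[...,2]
m=(r<.055)&(np.abs(z-.048)<.008);A=W[m];n=np.linalg.lstsq(np.c_[A[:,:2],np.ones(len(A))],A[:,2],rcond=None)[0];print("disc",len(A),np.median(A[:,2]),"slopes",n[:2])
m=(r<.11)&(np.abs(z-.028)<.008);o=W[m][:,:2];print(cv2.minEnclosingCircle(o.astype(np.float32)),np.median(z[m]))
print([r["centre"] for r in ctrl.pinpoint("wrist","lid")],[r["centre"] for r in ctrl.pinpoint("wrist","stand")])
ctrl.capture("top")
for q in ("loupe","glue_white","case_small","roll","dish","sherd_big","sherd_small","brush"):
    print(q,[(np.round(r["centre"],3).tolist(),round(r["score"],2)) for r in ctrl.pinpoint("top",q)[:1]])
E
```

```text
time_s: 13.32
eef_pos: [0.5729, -0.1972, 0.2587]
tool_rot: [1.894, 2.5, -0.001]
wrist_force: [-0.4, 0.2, -1.3]
width: 0.0457
t 13.32 p [ 0.5729 -0.1972  0.2587] xax deg 105.7 z [ 0.004 -0.004 -1.   ] q [-0.46  0.48  1.27 -0.    1.38 -2.3 ] F [-0.4  0.2 -1.3] w 0.0457
knob 736 [ 0.5705 -0.1991] 0.08436207802388432 post 185 [ 0.5235 -0.2083  0.0813] rim 8783 0.5707 -0.1983 0.0719
disc 7341 0.0487205461271803 slopes [-0.00037903  0.00069583]
((0.5729525685310364, -0.19546526670455933), 0.10846580564975739) 0.028731602544282114
[[0.574, -0.1927, 0.0364]] []
loupe [([0.518, 0.006, -0.001], 0.47)]
glue_white [([0.409, -0.017, 0.0], 0.47)]
case_small [([0.786, 0.101, -0.001], 0.65)]
roll [([0.582, -0.458, 0.0], 0.93)]
dish [([0.449, 0.445, 0.002], 0.56)]
sherd_big [([0.574, -0.197, 0.073], 0.72)]
sherd_small [([0.709, 0.001, 0.0], 0.54)]
brush [([0.606, 0.432, -0.001], 0.6)]
```

View pics/w11.png

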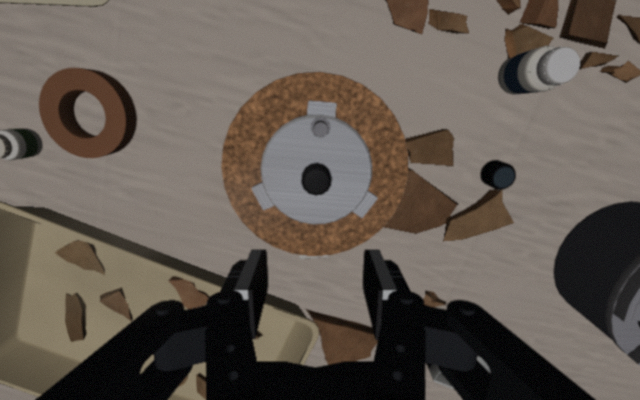

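```bash
python3 -c "
from h import *
ctrl.job_done();st()"
```

```text
the job is handed in; nothing more can be done
the job is handed in; nothing more can be done
```

I turned the lid about 58° anticlockwise by pushing its post, lifted it off by the knob, lowered it onto the stand in the grip, released it and handed in. The last clock reading before that was 13.3 s. No verdict is reported, so this rests on my own checks.

**Turning:** After the turn, the ear was in the middle of the gap in the wrist picture, with the post at 195.7° and the gap at about 196°.

**Placing:** The lid touched the cork with a wrist-force change of about 8 N. In the last wrist view it lay flat (slopes under 0.001 rad) with its disc top at about 48.7 mm, where 48 mm was expected. Its centre was within about 5 mm of the stand's centre. The gripper was well clear above it.

**Bystanders:** Seven of the eight were found within 6 mm of where they were first seen. For `sherd_big`, the last network report was false: it gave a point on the lid, 73 mm up. I have no final measured position for it. The arm never went near where it was first seen, and a sherd still shows about there in the last picture.

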